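Pin the hold-down bar of a soldering jig

ROBOT

A 6-joint arm with a two-finger parallel gripper is mounted at the origin on the work surface. World frame = base frame: x ahead of the robot, y to its left, z up, the work surface at z = 0. Lengths are in m, angles in rad, forces in N, time in s.
With the tool pointing down it reaches from about 0.425 to 1.125 m from the base axis. Payload 14.9 kg.
Tool frame: the origin (TCP) lies between the finger pads; the fingertips stand robot.tip_reach ahead of it and the grasp point (between the pads) lies 2 mm behind it (robot.tip_reach is the distance from the TCP to the fingertips, in m); z points along the fingers, y is the line along which they close (so a half turn about z gives the same grasp; the last joint's range is limited). The gripper opens to 91 mm and grips with 3 to 60 N. Pads are 32 mm wide; open, the fingers measure 118 mm over their backs; the gripper's body (76 mm by 178 mm) begins 60 mm behind the grasp point.
Start: joints at [1.084, 0.379, 1.734, -0, 1.028, -0.033], TCP at [0.307, 0.629, 0.231] pointing down, gripper open.
Joint ranges: [-2.77, 2.77], [-0.74, 2.19], [0, 2.66], [-1.06, 4.2], [0.31, 2.87], [-3.08, 3.08]. Speed limits (rad/s): [1.89, 1.89, 2.39, 3.14, 3.14, 3.14].

INTERFACE

Orientations are given as a 3x3 rotation matrix whose columns are the frame's x, y, z axes.
In Python, from bench import get_state, eyes, sign_off, robot gives the robot as it stands.
- The arm moves only by the tool send_rows, never from a script. Its arguments are lists of equal length, an entry for each row: "linear": the shift along the world's x, y, z as a fraction of full scale, a list of three; "angular": the turn, a rotation vector about the world's x, y, z as a fraction of full scale, a list of three; "jaw": the closure, from 0 (fully open) to 1 (shut). In form: {"linear": [[x, y, z], ...], "angular": [[wx, wy, wz], ...], "jaw": [jaw, ...]}. A call has exactly 5 rows; each row is the pose to reach, as a shift and turn from the pose commanded when the call began; what a row does not reach only later rows make up. Full scale, the value 1, is 300 mm for a shift and 60 degrees for a turn. A row lasts 1/12 s, in which the tool goes at most 41.7 mm and 7.16 degrees, less where a joint would pass 70% of its speed; a pose out of reach is approached as far as the arm can. A call with a number of a shift or a turn outside -1 to 1 is refused whole. A call with a gripper value outside its range is refused whole. The fingers move at their own pace and stop on an object; the grip force is fixed at half the most. Time passes only in rows, so rows that repeat a pose let the fingers close, or fill a call up. It gives the time, the measured TCP pose, the force, the opening and the grip force at its end, in the units of the state.
- get_state(): the state, without advancing time (a new reading comes with each control period).
- eyes.camera(name): name is "scene" or "top" or "wrist"; returns a dict with "frame" (420x560x3 uint8, red, green, blue), "K" (3x3 intrinsics, pixels), "extrinsics" (4x4, takes a point from camera to world coordinates). Camera axes: x right, y up, looking along -z (the intrinsics and any distortion apply to the point x, -y, -z); pixel columns grow to the right and rows downward; lengths in m; the calibration is good to about 2 mm. A picture is of the moment at which its call begins. There is no depth.
- sign_off(): hands the job in; it is judged then, once.
The state is a dict: "time_s": time; "joint_positions": joint angles; "dq": joint speeds; "tau": joint torques, N m; "eef_pos": TCP position; "tcp_rot": TCP orientation; "ft_force": force on the tool from outside, world axes, zero at the start; "wrist_torque": the same for the moment, N m; "finger_gap": finger opening in m; "grasp_force": force on a finger pad.
Only numpy, scipy, OpenCV 4.12 (cv2) and the standard library are available. Lean on these libraries where they do the work, as an engineer would, in place of code of your own. Each camera call takes 0.05 s, during which the arm holds its last target. There are 200 camera calls.

TASK

Swing the hold-down bar of the soldering jig round over the copper bangle until it is home against its stop, then take the lock pin with the orange grip from the wooden tool block and put it down through the eye at the bar's end into the brass lug until it is fully home, with its collar on the bar, and let go. Leave the other two tools standing in the block and everything else on the bench where it is.

Things in the scene. Friction and masses are not known exactly. Their poses are not given: they have to be found in the camera images.
- jig: soldering jig fixed to the bench: steel base plate 170 (x) x 250 (y) x 12 mm with a fire-brick pad (top z 34) and copper bangle (76 mm outer diameter, top z 42). Origin: centre of its underside. In its frame: bar pivot column at x 0, y +85 mm; brass lug (44 mm square, top z 54) at x 0, y -85 mm; steel stop (12 x 44 mm, top z 69) beside the lug at x +23 to +35 mm
- holdbar (a joint): swing of the aluminium hold-down bar about its upright pivot, rad: 0 = home against the stop, eye right over the lug's hole; grows as it opens, clockwise from above, free end going to the jig's -x side. Stays where left, turns with a light push. Bar 12 mm thick, underside 55 mm and top 67 mm above the bench; pivot axis to eye 170 mm
- bar_knob (a point): grip point on the axis of the black upright round knob on the bar, 105 mm from the pivot axis; knob 22 mm diameter, standing from 67 to 112 mm above the bench, this point at 89 mm. Its y axis points along the bar to the pivot.
- bar_eye (a point): centre of the eye at the bar's free end (44 mm square end, round hole 18 mm diameter), at the bar's top face, 67 mm above the bench
- lock_hole (a point): centre of the mouth of the round hole in the brass lug, 16 mm diameter and 42 mm deep, straight down, mouth 54 mm above the bench; axes as the jig's
- lock_pin: lock pin, 100 mm long, about 110 g, upright in one of the block's three holes. Origin: centre of its lower tip; z up. Steel shank 12 mm diameter, 50 mm long, lowest 12 mm tapering to 5 mm; steel collar 28 mm diameter from 50 to 55 mm; plain round orange grip 20 mm diameter from 55 to 100 mm. Home in the jig, its collar lies on the bar and its tip is 17 mm above the bench
- pin_tip (a point): the lower tip of the lock pin (its origin)
- block: wooden tool block fixed to the bench, 66 (x) x 226 (y) x 55 mm high, origin at the centre of its underside; three upright through holes of 16 mm at x 0, y -75, 0 and +75 mm hold the lock pin, punch and scriber in any order, each resting on its collar with its tip 5 mm above the bench
- punch: hand punch with a pear-shaped light wooden handle and brass collar, 110 mm long, in the block; leave it. Origin at its lower tip, z up
- scriber: scriber with a slim black handle, 118 mm long, in the block; leave it. Origin at its lower tip, z up
- green_jar: green glass jar with black lid, 72 mm diameter, 100 mm high, origin under its centre; leave it
- white_tub: white plastic tub, 76 mm diameter, 85 mm high, origin under its centre; leave it
- bowl: terracotta bowl, 100 mm diameter, 40 mm high, origin under its centre; leave it
- hammer: hammer lying on the bench at the left; leave it
- wrench: steel wrench lying on the bench at the right; leave it
Not all that is in view belongs to the job. What is shaped like the lock_pin but blue, green or purple is not meant.

How it is judged:
On the way, in this order (a step that is already met when the one before it is completed fails the run):
1. the bar is swung home against its stop, with the pin not yet in the lug (value of joint holdbar below 0.04 rad and not (horizontal distance between pin_tip and lock_hole below 0.005 m and z of pin_tip in the frame of lock_hole below -0.032 m)), for 0.2 s.
2. the lock pin is through the eye and fully home in the lug (value of joint holdbar below 0.04 rad and horizontal distance between pin_tip and lock_hole below 0.005 m and z of pin_tip in the frame of lock_hole below -0.032 m and angle between lock_pin's own z axis and vertical below 0.12 rad), for 0.2 s.
At the end, for the whole second after the job is handed in: The bar is home (joint under 0.04 rad); the lock pin stands at rest through its eye in the lug: tip within 5 mm of the hole's axis and at least 32 mm below the lug's mouth (37 mm is collar on bar), leaning less than 0.12 rad, released (all of step 2 and linear speed of lock_pin below 0.02 m/s and angular speed of lock_pin below 0.3 rad/s); the robot touches nothing.
It fails at once if the punch in the tool block is moved by more than 30 mm or tipped by more than 0.4 rad (distance of punch from where it was at the start of the episode above 0.03 m or angle between punch's own z axis and vertical above 0.4 rad).
It fails at once if the scriber in the tool block is moved by more than 30 mm or tipped by more than 0.4 rad (distance of scriber from where it was at the start of the episode above 0.03 m or angle between scriber's own z axis and vertical above 0.4 rad).
It fails at once if the jar, tub, bowl, hammer or wrench is moved by more than 40 mm (distance of any of green_jar, white_tub, bowl, hammer, wrench from where it was at the start of the episode above 0.04 m).
It also fails if it takes over 61 s, if anything falls off the work surface, if the arm or the gripper's body presses on something with over 40 N, if the wrist force passes 120 N, or if a joint passes its speed limit or range.

## Working session

There is one attempt and no reset: what is moved stays moved. The work goes in short steps, Python scripts to look and compute and a tool call to move; the robot and the scene stay as the last step left them, time stands still between calls to the robot, and variables do not carry over. Pictures are saved under pics/ and viewed, at most 10 in all, crops included, and the job is handed in when it is done.

Besides the shell and the picture viewer there is one more tool, called in YAML: its name, and indented under it one key for each argument. send_rows: Moves the arm, as the interface text tells. Its arguments: {"type":"object","properties":{"linear":{"type":"array"},"angular":{"type":"array"},"jaw":{"type":"array"}},"required":["linear","angular","jaw"]}

```bash
mkdir -p pics; cat > h.py <<'E'
import numpy as np, cv2
from bench import get_state, eyes, sign_off, robot
def snap(n,f):
    c=eyes.camera(n); cv2.imwrite(f'pics/{f}.png',c['frame'][:,:,::-1]); np.savez(f'pics/{f}.npz',K=c['K'],E=c['extrinsics']); return c
def proj(f,P):
    d=np.load(f'pics/{f}.npz');K,E=d['K'],d['E']; p=(np.atleast_2d(P)-E[:3,3])@E[:3,:3]
    q=np.c_[p[:,0],-p[:,1],-p[:,2]]@K.T; return q[:,:2]/q[:,2:]
def ray(f,uv):
    d=np.load(f'pics/{f}.npz');K,E=d['K'],d['E']; q=np.linalg.solve(K,[uv[0],uv[1],1]); v=E[:3,:3]@[q[0],-q[1],-q[2]]
    return E[:3,3],v/np.linalg.norm(v)
def atz(f,uv,z):
    o,v=ray(f,uv); return o+v*(z-o[2])/v[2]
def tri(*a):
    A=np.zeros((3,3));b=np.zeros(3)
    for f,uv in a:
        o,v=ray(f,uv);M=np.eye(3)-np.outer(v,v);A+=M;b+=M@o
    p=np.linalg.solve(A,b)
    return p,[np.linalg.norm((np.eye(3)-np.outer(ray(f,u)[1],ray(f,u)[1]))@(p-ray(f,u)[0])) for f,u in a]
E
python3 - <<'E'
from h import *
c=[snap(n,n+'0')['frame'] for n in('scene','top')]
snap('wrist','wrist0')
for n in('scene0','top0','wrist0'):
    d=np.load(f'pics/{n}.npz');print(n,d['K'].round(1).tolist(),d['E'].round(3).tolist())
s=get_state();print(s['eef_pos'],s['tcp_rot'],s['finger_gap'],robot.tip_reach)
for n in('scene0','top0'):
    i=cv2.imread(f'pics/{n}.png');cv2.imwrite(f'pics/{n}b.png',cv2.resize(i,(800,600),interpolation=cv2.INTER_CUBIC))
E
```

```text
scene0 [[453.0, 0.0, 276.3], [0.0, 453.0, 208.6], [0.0, 0.0, 1.0]] [[0.892, -0.359, 0.275, 0.947], [0.452, 0.709, -0.541, -0.676], [-0.001, 0.607, 0.795, 1.097], [0.0, 0.0, 0.0, 1.0]]
top0 [[490.4, 0.0, 277.7], [0.0, 490.4, 204.5], [0.0, 0.0, 1.0]] [[0.002, 0.988, -0.156, 0.333], [-1.0, 0.004, 0.007, 0.005], [0.007, 0.156, 0.988, 1.737], [0.0, 0.0, 0.0, 1.0]]
wrist0 [[295.3, 0.0, 272.5], [0.0, 295.3, 212.6], [0.0, 0.0, 1.0]] [[0.438, -0.868, -0.234, 0.24], [0.899, 0.423, 0.116, 0.661], [-0.001, -0.261, 0.965, 0.385], [0.0, 0.0, 0.0, 1.0]]
[0.30672952 0.62891438 0.23043584] [[-8.98797555e-01  4.38363765e-01 -4.06475088e-04]
 [ 4.38363951e-01  8.98797253e-01 -7.37267374e-04]
 [ 4.21473910e-05 -8.40838139e-04 -9.99999646e-01]] 0.09146350632692844 0.017
```

View pics/scene0b.png

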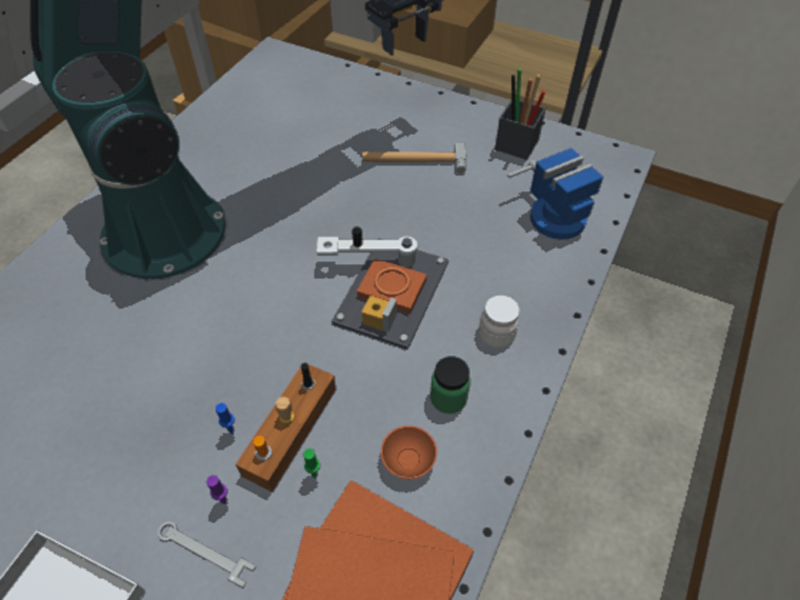

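View pics/top0b.png

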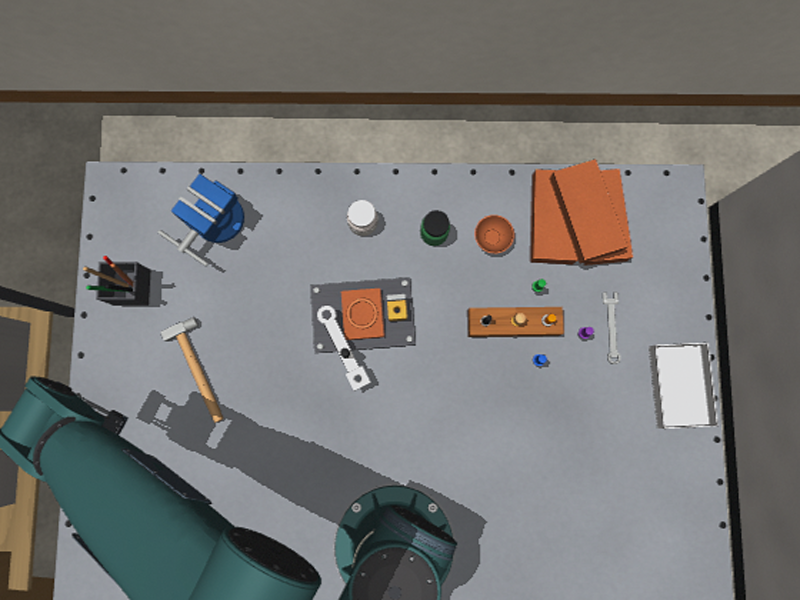

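Scene (800x600 view): the candidates are orange (261,447), blue (225,415), green (311,460) and purple (217,487). Only the orange one is in the block and has an orange grip. It sits at the block's right end, top view (550,318). The bar is open, with its eye at top (358,379), knob (346,352) and pivot (326,314). The lug hole is at (397,309). Next is an enlarged crop to confirm the pin and pick points.

```bash
python3 - <<'E'
from h import *
T=cv2.imread('pics/top0.png');S=cv2.imread('pics/scene0.png')
def crop(I,x,y,w,h):
    return cv2.resize(I[y:y+h,x:x+w],(400,300),interpolation=cv2.INTER_CUBIC)
# scale 4: 100x75
o=np.vstack([np.hstack([crop(T,210,193,100,75),crop(T,310,190,100,75)]),np.hstack([crop(S,218,157,100,75),crop(S,150,255,100,75)])])
cv2.imwrite('pics/comp.png',o)
E
```

```text
(no output)
```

View pics/comp.png

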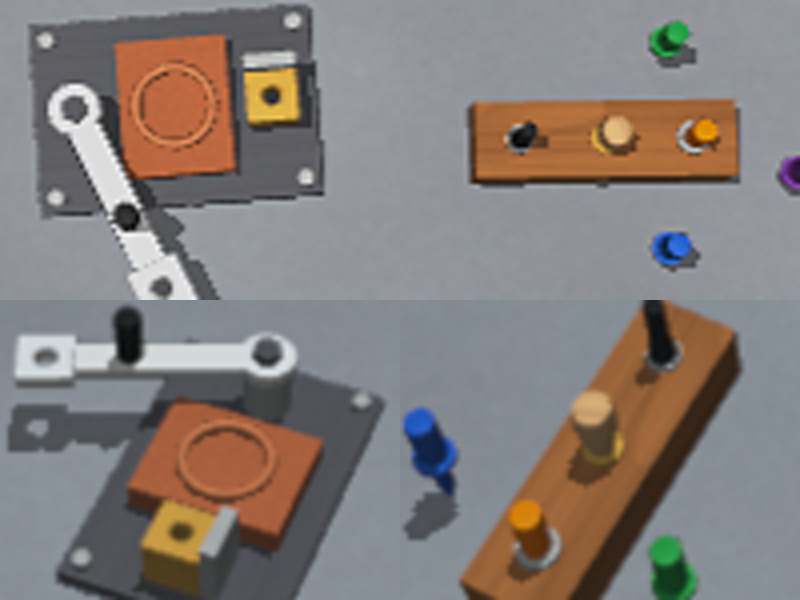

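The crop confirms it: the orange grip with steel collar is in the block's end hole (top crop 706,130; scene crop 527,514), beside the pear-shaped wooden punch and the slim black scriber. The blue, green and purple look-alikes stand loose outside the block.

```bash
cat > m.py <<'E'
from h import *
def t(u,v): return ((u+.5)/4-.5+(210 if u<400 else 210),(v+.5)/4-.5+193) if u<400 else ((u-400+.5)/4-.5+310,(v+.5)/4-.5+190)
def s(u,v): return ((u+.5)/4-.5+218,(v-300+.5)/4-.5+157) if u<400 else ((u-400+.5)/4-.5+150,(v-300+.5)/4-.5+255)
for n,a,b in [('hole54',(271,96),(183,532)),('eye67',(162,287),(46,356)),('knob112',(127,212),(127,314)),('pivot',(75,108),(267,350)),('pin105',(706,130),(527,514)),
 ('boltTL',(45,40),(0,0)),]:
    if b!=(0,0): print(n,tri(('top0',t(*a)),('scene0',s(*b))))
P=lambda u,v,z:atz('top0',t(u,v),z).round(4)
print('plate holes',[P(*q,.014) for q in((45,40),(292,20),(306,177),(55,198))])
print('hole z54',P(271,96,.054),atz('scene0',s(183,532),.054))
print('eye z67',P(162,287,.067),atz('scene0',s(46,356),.067))
print('block',[P(*q,.055) for q in((472,102),(738,100),(738,177),(472,180))])
print('pin top',P(706,130,.105),atz('scene0',s(527,514),.105))
E
python3 m.py
```

```text
hole54 (array([ 0.55959792, -0.0035274 ,  0.05185464]), [np.float64(0.003128776099779736), np.float64(0.003128776099779677)])
eye67 (array([0.39385917, 0.08798609, 0.06688135]), [np.float64(0.0024960324582188327), np.float64(0.0024960324582188158)])
knob112 (array([0.45311018, 0.11473219, 0.11645945]), [np.float64(0.0019520767724746425), np.float64(0.0019520767724747435)])
pivot (array([0.54506695, 0.16329062, 0.07482468]), [np.float64(0.002336724469408527), np.float64(0.0023367244694084727)])
pin105 (array([ 0.5348571 , -0.36802127,  0.10448813]), [np.float64(0.0030746467284238567), np.float64(0.0030746467284238394)])
plate holes [array([0.6117, 0.1954, 0.014 ]), array([ 0.6305, -0.0242,  0.014 ]), array([ 0.4903, -0.0366,  0.014 ]), array([0.4712, 0.1838, 0.014 ])]
hole z54 [ 0.5568 -0.0054  0.054 ] [ 0.56273775 -0.00280854  0.054     ]
eye z67 [0.3919 0.0864 0.067 ] [0.39576996 0.08958807 0.067     ]
block [array([ 0.5625, -0.1794,  0.055 ]), array([ 0.565 , -0.4102,  0.055 ]), array([ 0.4981, -0.4079,  0.055 ]), array([ 0.4948, -0.1785,  0.055 ])]
pin top [ 0.5326 -0.3701  0.105 ] [ 0.53734404 -0.36609782  0.105     ]
```

send_rows:
  linear:
    - [0.12, -0.43, 0]
    - [0.12, -0.43, 0]
    - [0.12, -0.43, 0]
    - [0.12, -0.43, 0]
    - [0.12, -0.43, 0]
  angular:
    - [0, 0, -0.53]
    - [0, 0, -0.53]
    - [0, 0, -0.53]
    - [0, 0, -0.53]
    - [0, 0, -0.53]
  jaw: [0, 0, 0, 0, 0]

```text
time_s: 0.57
eef_pos: [0.3434, 0.4975, 0.2308]
tcp_rot: [[-0.525, 0.851, -0.0], [0.851, 0.525, -0.001], [-0.001, -0.001, -1.0]]
ft_force: [0.3, 0.8, 0.7]
finger_gap: 0.091
grasp_force: 0.0
```

send_rows:
  linear:
    - [0.12, -0.43, 0]
    - [0.12, -0.43, 0]
    - [0.12, -0.43, 0]
    - [0.12, -0.43, 0]
    - [0.12, -0.43, 0]
  angular:
    - [0, 0, -0.53]
    - [0, 0, -0.53]
    - [0, 0, -0.53]
    - [0, 0, -0.53]
    - [0, 0, -0.53]
  jaw: [0, 0, 0, 0, 0]

```text
time_s: 0.98
eef_pos: [0.3793, 0.3686, 0.2308]
tcp_rot: [[0.003, 1.0, -0.0], [1.0, -0.003, -0.001], [-0.001, -0.0, -1.0]]
ft_force: [0.1, 0.7, 0.4]
finger_gap: 0.0911
grasp_force: 0.0
```

send_rows:
  linear:
    - [0.12, -0.43, 0]
    - [0.12, -0.43, 0]
    - [0.12, -0.43, 0]
    - [0.12, -0.43, 0]
    - [0.12, -0.43, 0]
  angular:
    - [0, 0, -0.53]
    - [0, 0, -0.53]
    - [0, 0, -0.53]
    - [0, 0, -0.53]
    - [0, 0, -0.53]
  jaw: [0, 0, 0, 0, 0]

```text
time_s: 1.4
eef_pos: [0.4153, 0.2397, 0.2309]
tcp_rot: [[0.53, 0.848, -0.0], [0.848, -0.53, -0.0], [-0.0, 0.0, -1.0]]
ft_force: [0.0, 0.6, 0.6]
finger_gap: 0.0913
grasp_force: 0.0
```

```bash
python3 -c "
from h import *
snap('wrist','w1')"
```

send_rows:
  linear:
    - [0.12, -0.41, 0]
    - [0.12, -0.41, 0]
    - [0.12, -0.41, 0]
    - [0.12, -0.41, 0]
    - [0.12, -0.41, 0]
  angular:
    - [0, 0, -0.53]
    - [0, 0, -0.53]
    - [0, 0, -0.53]
    - [0, 0, -0.53]
    - [0, 0, -0.53]
  jaw: [0, 0, 0, 0, 0]

```text
time_s: 1.87
eef_pos: [0.4514, 0.1174, 0.2309]
tcp_rot: [[0.896, 0.443, 0.0], [0.443, -0.896, -0.0], [0.0, 0.0, -1.0]]
ft_force: [-0.3, 0.8, 0.6]
finger_gap: 0.0914
grasp_force: 0.0
```

```bash
python3 -c "
from h import *
snap('wrist','w2')
print(get_state()['eef_pos'],proj('w1',[[.453,.1147,.112],[.394,.088,.067],[.56,-.0035,.054]]),proj('w2',[[.453,.1147,.112],[.394,.088,.067],[.56,-.0035,.054]]))
a,b=[cv2.imread(f'pics/{n}.png') for n in('w1','w2')]
cv2.imwrite('pics/w12.png',cv2.resize(np.hstack([a[:,80:480],b[:,80:480]]),(800,420)))"
```

```text
[0.45110988 0.11823725 0.23087306] [[367.78883951 292.28302636]
 [323.51361789 312.27973311]
 [472.15400512 299.14660101]] [[275.90122196 211.52987933]
 [273.40954201 255.21306265]
 [413.86229735 160.05667844]]
```

View pics/w12.png

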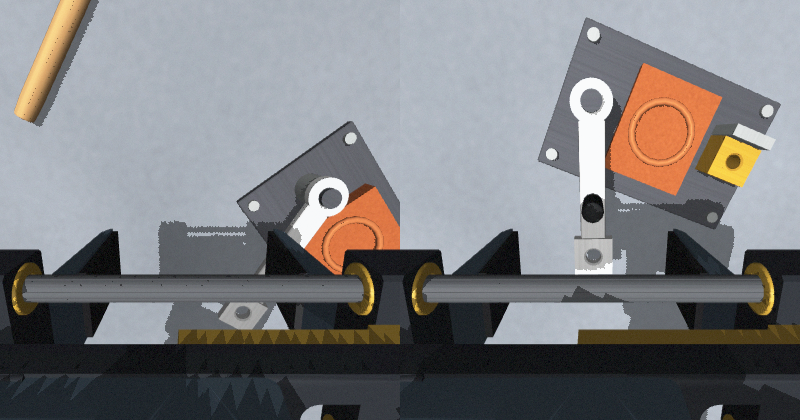

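Second wrist view: knob at (272,208), eye (273,255), lug hole (414,161), pivot (271,100). The reprojected estimates agree within 1–3 px. The jaws straddle the knob, perpendicular to the bar. I'll go down and cage the knob, then follow the arc.

send_rows:
  linear:
    - [0, -0.005, -0.12]
    - [0, -0.005, -0.24]
    - [0, -0.005, -0.36]
    - [0, -0.005, -0.463]
    - [0, -0.005, -0.463]
  angular:
    - [0, 0, 0]
    - [0, 0, 0]
    - [0, 0, 0]
    - [0, 0, 0]
    - [0, 0, 0]
  jaw: [0, 0, 0, 0, 0.3]

```text
time_s: 2.33
eef_pos: [0.4474, 0.1175, 0.0873]
tcp_rot: [[0.891, 0.454, -0.008], [0.454, -0.891, -0.002], [-0.008, -0.002, -1.0]]
ft_force: [-1.8, -0.5, -1.4]
finger_gap: 0.0869
grasp_force: 0.0
```

send_rows:
  linear:
    - [0, 0, 0]
    - [0, 0, 0]
    - [0, 0, 0]
    - [0, 0, 0]
    - [0, 0, 0]
  angular:
    - [0, 0, 0]
    - [0, 0, 0]
    - [0, 0, 0]
    - [0, 0, 0]
    - [0, 0, 0]
  jaw: [0.7, 0.7, 0.7, 0.7, 0.7]

```text
time_s: 2.75
eef_pos: [0.4517, 0.1179, 0.0934]
tcp_rot: [[0.892, 0.451, 0.002], [0.451, -0.892, 0.001], [0.002, 0.001, -1.0]]
ft_force: [-0.5, 0.2, 0.6]
finger_gap: 0.0542
grasp_force: 0.0
```

```bash
python3 -c "
from h import *
s=get_state();p=s['eef_pos'];print(p,s['finger_gap'],s['ft_force'])
piv=np.array([.545,.163]);v=p[:2]-piv;print(np.linalg.norm(v),np.degrees(np.arctan2(v[1],v[0])))
def R(a):
    c,s_=np.cos(np.radians(a)),np.sin(np.radians(a));return np.array([[c,-s_],[s_,c]])
a=np.arange(0,70,4.6)
q=np.array([piv+R(x)@v for x in a])
for k in (0,5,10): print(((q[k+1:k+6]-q[k])/.3).round(3).tolist())
print((np.arange(1,6)*4.6/60).round(4))"
```

```text
[0.45171298 0.11788472 0.09340898] 0.05422894275524265 [-0.50852208  0.1625815   0.59216791]
0.10362363480564026 -154.1907533161816
[[0.013, -0.024], [0.028, -0.048], [0.045, -0.07], [0.063, -0.09], [0.083, -0.11]]
[[0.022, -0.017], [0.044, -0.033], [0.069, -0.047], [0.094, -0.059], [0.12, -0.068]]
[[0.027, -0.008], [0.054, -0.013], [0.081, -0.016], [0.109, -0.017], [0.137, -0.016]]
[0.0767 0.1533 0.23   0.3067 0.3833]
```

send_rows:
  linear:
    - [0, 0, 0]
    - [0, 0, 0]
    - [0, 0, 0]
    - [0, 0, 0]
    - [0, 0, 0]
  angular:
    - [0, 0, 0]
    - [0, 0, 0]
    - [0, 0, 0]
    - [0, 0, 0]
    - [0, 0, 0]
  jaw: [0.7, 0.7, 0.7, 0.7, 0.7]

```text
time_s: 3.17
eef_pos: [0.4508, 0.1177, 0.092]
tcp_rot: [[0.893, 0.451, -0.0], [0.451, -0.893, 0.0], [-0.0, -0.0, -1.0]]
ft_force: [0.1, 0.0, -0.1]
finger_gap: 0.0274
grasp_force: 0.0
```

send_rows:
  linear:
    - [0.013, -0.024, 0]
    - [0.028, -0.048, 0]
    - [0.045, -0.07, 0]
    - [0.063, -0.09, 0]
    - [0.083, -0.11, 0]
  angular:
    - [0, 0, 0.077]
    - [0, 0, 0.153]
    - [0, 0, 0.23]
    - [0, 0, 0.307]
    - [0, 0, 0.383]
  jaw: [0.7, 0.7, 0.7, 0.7, 0.7]

```text
time_s: 3.58
eef_pos: [0.4758, 0.0844, 0.0919]
tcp_rot: [[0.643, 0.766, -0.0], [0.766, -0.643, 0.0], [-0.0, -0.0, -1.0]]
ft_force: [-1.2, 1.5, 0.1]
finger_gap: 0.0277
grasp_force: 0.6
```

send_rows:
  linear:
    - [0.022, -0.017, 0]
    - [0.044, -0.033, 0]
    - [0.069, -0.047, 0]
    - [0.094, -0.059, 0]
    - [0.12, -0.068, 0]
  angular:
    - [0, 0, 0.077]
    - [0, 0, 0.153]
    - [0, 0, 0.23]
    - [0, 0, 0.307]
    - [0, 0, 0.383]
  jaw: [0.7, 0.7, 0.7, 0.7, 0.7]

```text
time_s: 4.0
eef_pos: [0.5118, 0.064, 0.0918]
tcp_rot: [[0.293, 0.956, -0.001], [0.956, -0.293, -0.0], [-0.0, -0.001, -1.0]]
ft_force: [-1.9, -0.4, -0.0]
finger_gap: 0.0273
grasp_force: 0.7
```

send_rows:
  linear:
    - [0.02, -0.006, 0]
    - [0.04, -0.01, 0]
    - [0.06, -0.014, 0]
    - [0.08, -0.016, 0]
    - [0.1, -0.016, 0]
  angular:
    - [0, 0, 0.077]
    - [0, 0, 0.153]
    - [0, 0, 0.23]
    - [0, 0, 0.307]
    - [0, 0, 0.383]
  jaw: [0.7, 0.7, 0.7, 0.7, 0.7]

```text
time_s: 4.42
eef_pos: [0.5418, 0.0593, 0.0918]
tcp_rot: [[-0.104, 0.995, -0.001], [0.995, 0.104, -0.0], [0.0, -0.001, -1.0]]
ft_force: [-1.2, -0.3, 0.8]
finger_gap: 0.0271
grasp_force: 0.5
```

send_rows:
  linear:
    - [0.01, 0.001, 0]
    - [0.02, 0.002, 0]
    - [0.03, 0.003, 0]
    - [0.04, 0.004, 0]
    - [0.05, 0.005, 0]
  angular:
    - [0, 0, 0]
    - [0, 0, 0]
    - [0, 0, 0]
    - [0, 0, 0]
    - [0, 0, 0]
  jaw: [0.7, 0.7, 0.7, 0.7, 0.7]

```text
time_s: 4.83
eef_pos: [0.5564, 0.0609, 0.0919]
tcp_rot: [[-0.099, 0.995, -0.001], [0.995, 0.099, -0.0], [-0.0, -0.001, -1.0]]
ft_force: [-21.4, -3.7, 6.7]
finger_gap: 0.0273
grasp_force: 11.3
```

send_rows:
  linear:
    - [0, 0, 0]
    - [0, 0, 0]
    - [0, 0, 0]
    - [-0.008, 0, 0]
    - [-0.01, 0, 0]
  angular:
    - [0, 0, 0]
    - [0, 0, 0]
    - [0, 0, 0]
    - [0, 0, 0]
    - [0, 0, 0]
  jaw: [0.7, 0.7, 0.7, 0.7, 0.5]

```text
time_s: 5.25
eef_pos: [0.554, 0.0611, 0.0922]
tcp_rot: [[-0.1, 0.995, 0.001], [0.995, 0.1, 0.0], [0.0, 0.001, -1.0]]
ft_force: [0.6, -0.7, -0.3]
finger_gap: 0.0315
grasp_force: 0.0
```

send_rows:
  linear:
    - [0, 0, 0]
    - [0, 0, 0]
    - [0, 0, 0]
    - [0, 0, 0.05]
    - [0, 0, 0.15]
  angular:
    - [0, 0, 0]
    - [0, 0, 0]
    - [0, 0, 0]
    - [0, 0, 0]
    - [0, 0, 0]
  jaw: [0.2, 0.2, 0, 0, 0]

```text
time_s: 5.67
eef_pos: [0.552, 0.0608, 0.1349]
tcp_rot: [[-0.1, 0.995, -0.005], [0.995, 0.1, -0.0], [0.0, -0.005, -1.0]]
ft_force: [0.1, 0.4, -0.4]
finger_gap: 0.0645
grasp_force: 0.0
```

send_rows:
  linear:
    - [0, 0, 0.12]
    - [0, 0, 0.24]
    - [0, 0, 0.32]
    - [0, 0, 0.32]
    - [0, 0, 0.32]
  angular:
    - [0, 0, 0]
    - [0, 0, 0]
    - [0, 0, 0]
    - [0, 0, 0]
    - [0, 0, 0]
  jaw: [0, 0, 0, 0, 0]

```text
time_s: 6.08
eef_pos: [0.5545, 0.061, 0.2344]
tcp_rot: [[-0.1, 0.995, 0.003], [0.995, 0.1, 0.0], [-0.0, 0.003, -1.0]]
ft_force: [1.3, 1.0, -0.5]
finger_gap: 0.0912
grasp_force: 0.0
```

```bash
python3 -c "
from h import *
snap('wrist','w3');snap('top','t3');snap('scene','s3')
a=cv2.imread('pics/w3.png')[:,80:480];b=cv2.resize(cv2.imread('pics/t3.png')[190:260,200:300],(400,280),interpolation=2);c=cv2.resize(cv2.imread('pics/s3.png')[160:250,218:318],(333,300),interpolation=2)
o=np.zeros((600,800,3),np.uint8);o[:420,:400]=a;o[:280,400:]=b;o[290:590,400:733]=c;cv2.imwrite('pics/c3.png',o)
print(get_state()['eef_pos'])"
```

```text
[0.55309587 0.06089146 0.2317139 ]
```

View pics/c3.png

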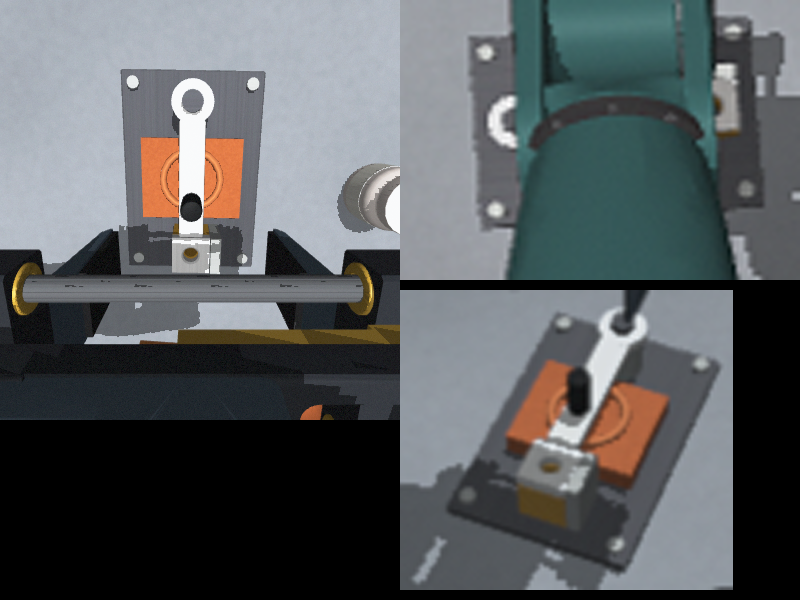

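Wrist view: the bar lies over the bangle, with its eye at (270,255) and the lug's brass hole visible through it. The scene crop shows it against the stop. Home. Next I go above the pin and take wrist views from two places.

send_rows:
  linear:
    - [-0.02, -0.43, 0]
    - [-0.02, -0.43, 0]
    - [-0.02, -0.43, 0]
    - [-0.02, -0.43, 0]
    - [-0.02, -0.43, 0]
  angular:
    - [0, 0, 0]
    - [0, 0, 0]
    - [0, 0, 0]
    - [0, 0, 0]
    - [0, 0, 0]
  jaw: [0, 0, 0, 0, 0]

```text
time_s: 6.65
eef_pos: [0.5471, -0.0698, 0.2317]
tcp_rot: [[-0.097, 0.995, -0.002], [0.995, 0.097, 0.0], [0.001, -0.002, -1.0]]
ft_force: [-0.3, 0.4, 0.8]
finger_gap: 0.0913
grasp_force: 0.0
```

send_rows:
  linear:
    - [-0.02, -0.43, 0]
    - [-0.02, -0.43, 0]
    - [-0.02, -0.43, 0]
    - [-0.02, -0.43, 0]
    - [-0.02, -0.43, 0]
  angular:
    - [0, 0, 0]
    - [0, 0, 0]
    - [0, 0, 0]
    - [0, 0, 0]
    - [0, 0, 0]
  jaw: [0, 0, 0, 0, 0]

```text
time_s: 7.07
eef_pos: [0.5415, -0.1977, 0.232]
tcp_rot: [[-0.098, 0.995, -0.001], [0.995, 0.098, 0.001], [0.001, -0.001, -1.0]]
ft_force: [-0.4, 0.6, -0.3]
finger_gap: 0.0912
grasp_force: 0.0
```

send_rows:
  linear:
    - [-0.02, -0.43, 0]
    - [-0.02, -0.43, 0]
    - [-0.02, -0.43, 0]
    - [-0.02, -0.43, 0]
    - [-0.02, -0.43, 0]
  angular:
    - [0, 0, 0]
    - [0, 0, 0]
    - [0, 0, 0]
    - [0, 0, 0]
    - [0, 0, 0]
  jaw: [0, 0, 0, 0, 0]

```text
time_s: 7.48
eef_pos: [0.536, -0.3259, 0.2322]
tcp_rot: [[-0.099, 0.995, -0.001], [0.995, 0.099, 0.001], [0.001, -0.001, -1.0]]
ft_force: [-0.0, 0.2, -0.6]
finger_gap: 0.0912
grasp_force: 0.0
```

```bash
python3 -c "
from h import *
snap('wrist','w4')"
```

send_rows:
  linear:
    - [0, -0.1, 0]
    - [0, -0.13, 0]
    - [0, -0.13, 0]
    - [0, -0.13, 0]
    - [0, -0.13, 0]
  angular:
    - [0, 0, 0]
    - [0, 0, 0]
    - [0, 0, 0]
    - [0, 0, 0]
    - [0, 0, 0]
  jaw: [0, 0, 0, 0, 0]

```text
time_s: 7.95
eef_pos: [0.5359, -0.3633, 0.2328]
tcp_rot: [[-0.101, 0.995, -0.0], [0.995, 0.101, 0.001], [0.001, -0.0, -1.0]]
ft_force: [-0.0, 0.5, 0.0]
finger_gap: 0.091
grasp_force: 0.0
```

```bash
python3 -c "
from h import *
snap('wrist','w5')
a,b=[cv2.imread(f'pics/{n}.png') for n in('w4','w5')]
cv2.imwrite('pics/w45.png',cv2.resize(np.hstack([a[60:330,180:380],b[60:330,180:380]]),(800,540),interpolation=2))
for w in('w4','w5'):
  I=cv2.cvtColor(cv2.imread(f'pics/{w}.png'),cv2.COLOR_BGR2HSV);m=cv2.inRange(I,(12,200,150),(22,255,255))[60:340,180:380]
  n,l,st,c=cv2.connectedComponentsWithStats(m);print(w,[(st[i].tolist(),(c[i]+[180,60]).round(1)) for i in range(1,n) if st[i][4]>60], proj(w,[.535,-.368,.105]))
s=get_state();print(s['eef_pos'])
from m import P
print('green blue',P(678,33,.07),P(670,245,.07))
print('eye w3',atz('w3',(270,255),.067),atz('s3',(262.7,212.5),.067),atz('w2',(414,161),.054))
"
```

```text
w4 [([78, 181, 18, 18, 243], array([266.6, 249.6]))] [[267.97778066 249.71945271]]
w5 [([81, 137, 20, 27, 272], array([271.1, 211.4]))] [[271.58486751 214.46147877]]
[ 0.5359493  -0.36346775  0.23289808]
hole54 (array([ 0.55959792, -0.0035274 ,  0.05185464]), [np.float64(0.003128776099779736), np.float64(0.003128776099779677)])
eye67 (array([0.39385917, 0.08798609, 0.06688135]), [np.float64(0.0024960324582188327), np.float64(0.0024960324582188158)])
knob112 (array([0.45311018, 0.11473219, 0.11645945]), [np.float64(0.0019520767724746425), np.float64(0.0019520767724747435)])
pivot (array([0.54506695, 0.16329062, 0.07482468]), [np.float64(0.002336724469408527), np.float64(0.0023367244694084727)])
pin105 (array([ 0.5348571 , -0.36802127,  0.10448813]), [np.float64(0.0030746467284238567), np.float64(0.0030746467284238394)])
plate holes [array([0.6117, 0.1954, 0.014 ]), array([ 0.6305, -0.0242,  0.014 ]), array([ 0.4903, -0.0366,  0.014 ]), array([0.4712, 0.1838, 0.014 ])]
hole z54 [ 0.5568 -0.0054  0.054 ] [ 0.56273775 -0.00280854  0.054     ]
eye z67 [0.3919 0.0864 0.067 ] [0.39576996 0.08958807 0.067     ]
block [array([ 0.5625, -0.1794,  0.055 ]), array([ 0.565 , -0.4102,  0.055 ]), array([ 0.4981, -0.4079,  0.055 ]), array([ 0.4948, -0.1785,  0.055 ])]
pin top [ 0.5326 -0.3701  0.105 ] [ 0.53734404 -0.36609782  0.105     ]
green blue [ 0.6212 -0.3566  0.07  ] [ 0.4385 -0.3444  0.07  ]
eye w3 [ 0.55813922 -0.00407361  0.067     ] [ 0.56229588 -0.00541521  0.067     ] [ 0.5591983 -0.0042125  0.054    ]
```

View pics/w45.png

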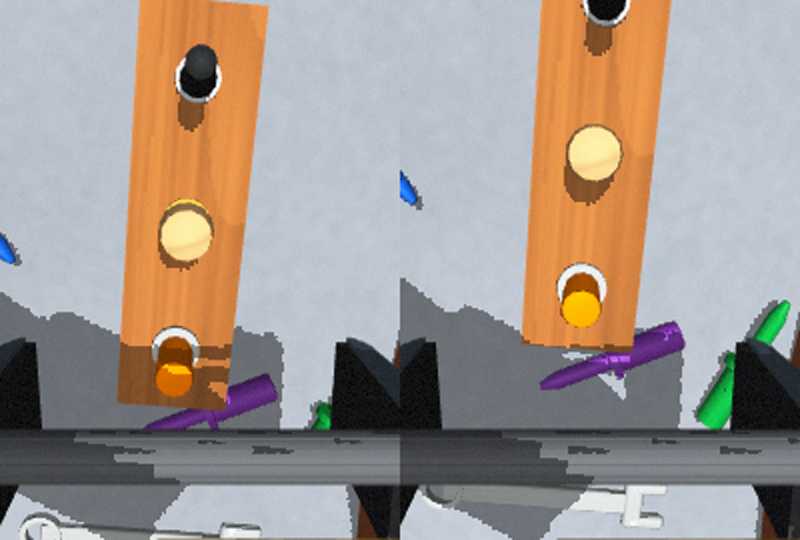

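Both wrist views show the orange pin top, at (267,249.5) and (270.5,214), within about 1 px of the triangulated (0.534,-0.368,0.105). The punch is 75 mm away. I'll half-close the jaws to clear the green decoy, then descend.

send_rows:
  linear:
    - [-0.006, -0.015, 0]
    - [-0.006, -0.015, -0.08]
    - [-0.006, -0.015, -0.16]
    - [-0.006, -0.015, -0.22]
    - [-0.006, -0.015, -0.22]
  angular:
    - [0, 0, 0]
    - [0, 0, 0]
    - [0, 0, 0]
    - [0, 0, 0]
    - [0, 0, 0]
  jaw: [0.35, 0.35, 0.35, 0.35, 0.35]

```text
time_s: 8.42
eef_pos: [0.5323, -0.3681, 0.1635]
tcp_rot: [[-0.1, 0.995, -0.004], [0.995, 0.1, 0.003], [0.003, -0.004, -1.0]]
ft_force: [-0.1, -0.3, -0.6]
finger_gap: 0.0614
grasp_force: 0.0
```

send_rows:
  linear:
    - [0, 0, -0.06]
    - [0, 0, -0.13]
    - [0, 0, -0.2]
    - [0, 0, -0.27]
    - [0, 0, -0.27]
  angular:
    - [0, 0, 0]
    - [0, 0, 0]
    - [0, 0, 0]
    - [0, 0, 0]
    - [0, 0, 0]
  jaw: [0.35, 0.35, 0.35, 0.35, 0.35]

```text
time_s: 8.83
eef_pos: [0.5327, -0.3684, 0.0835]
tcp_rot: [[-0.1, 0.995, -0.003], [0.995, 0.1, 0.002], [0.003, -0.003, -1.0]]
ft_force: [-1.2, 1.8, -0.6]
finger_gap: 0.0594
grasp_force: 0.0
```

send_rows:
  linear:
    - [0, 0, 0]
    - [0, 0, 0]
    - [0, 0, 0]
    - [0, 0, 0]
    - [0, 0, 0]
  angular:
    - [0, 0, 0]
    - [0, 0, 0]
    - [0, 0, 0]
    - [0, 0, 0]
    - [0, 0, 0]
  jaw: [1, 1, 1, 1, 1]

```text
time_s: 9.25
eef_pos: [0.5344, -0.3699, 0.0872]
tcp_rot: [[-0.1, 0.995, 0.001], [0.995, 0.1, -0.001], [-0.001, 0.001, -1.0]]
ft_force: [-0.6, -0.7, 0.4]
finger_gap: 0.0286
grasp_force: 0.0
```

send_rows:
  linear:
    - [0, 0, 0]
    - [0, 0, 0]
    - [0, 0, 0]
    - [0, 0, 0]
    - [0, 0, 0]
  angular:
    - [0, 0, 0]
    - [0, 0, 0]
    - [0, 0, 0]
    - [0, 0, 0]
    - [0, 0, 0]
  jaw: [1, 1, 1, 1, 1]

```text
time_s: 9.67
eef_pos: [0.5342, -0.3697, 0.0866]
tcp_rot: [[-0.1, 0.995, 0.0], [0.995, 0.1, -0.0], [-0.0, 0.0, -1.0]]
ft_force: [-1.4, 1.2, 6.6]
finger_gap: 0.0196
grasp_force: 30.0
```

send_rows:
  linear:
    - [0, 0, 0.03]
    - [0, 0, 0.1]
    - [0, 0, 0.2]
    - [0, 0, 0.3]
    - [0, 0, 0.4]
  angular:
    - [0, 0, 0]
    - [0, 0, 0]
    - [0, 0, 0]
    - [0, 0, 0]
    - [0, 0, 0]
  jaw: [1, 1, 1, 1, 1]

```text
time_s: 10.08
eef_pos: [0.5336, -0.3693, 0.2076]
tcp_rot: [[-0.1, 0.995, -0.0], [0.995, 0.1, 0.0], [0.0, -0.0, -1.0]]
ft_force: [0.4, -0.8, -1.4]
finger_gap: 0.0195
grasp_force: 30.0
```

send_rows:
  linear:
    - [0, 0.03, 0.04]
    - [0, 0.12, 0.04]
    - [0.01, 0.22, 0.04]
    - [0.02, 0.32, 0.04]
    - [0.03, 0.4, 0.04]
  angular:
    - [0, 0, 0]
    - [0, 0, 0]
    - [0, 0, 0]
    - [0, 0, 0]
    - [0, 0, 0]
  jaw: [1, 1, 1, 1, 1]

```text
time_s: 10.5
eef_pos: [0.5423, -0.2472, 0.2175]
tcp_rot: [[-0.1, 0.995, -0.001], [0.995, 0.1, 0.001], [0.001, -0.001, -1.0]]
ft_force: [0.1, 0.3, -0.9]
finger_gap: 0.0191
grasp_force: 30.0
```

send_rows:
  linear:
    - [0.01, 0.1, 0]
    - [0.02, 0.2, 0]
    - [0.03, 0.3, 0]
    - [0.03, 0.4, 0]
    - [0.03, 0.4, 0]
  angular:
    - [0, 0, 0]
    - [0, 0, 0]
    - [0, 0, 0]
    - [0, 0, 0]
    - [0, 0, 0]
  jaw: [1, 1, 1, 1, 1]

```text
time_s: 10.92
eef_pos: [0.5511, -0.1252, 0.2174]
tcp_rot: [[-0.102, 0.995, -0.001], [0.995, 0.102, 0.001], [0.001, -0.001, -1.0]]
ft_force: [-0.3, -0.7, -0.4]
finger_gap: 0.0192
grasp_force: 30.0
```

send_rows:
  linear:
    - [0.005, 0.1, 0]
    - [0.01, 0.2, 0]
    - [0.015, 0.3, 0]
    - [0.02, 0.36, 0]
    - [0.02, 0.36, 0]
  angular:
    - [0, 0, 0]
    - [0, 0, 0]
    - [0, 0, 0]
    - [0, 0, 0]
    - [0, 0, 0]
  jaw: [1, 1, 1, 1, 1]

```text
time_s: 11.33
eef_pos: [0.5575, -0.0187, 0.2176]
tcp_rot: [[-0.102, 0.995, -0.001], [0.995, 0.102, 0.0], [0.001, -0.001, -1.0]]
ft_force: [0.4, -0.4, -1.1]
finger_gap: 0.0196
grasp_force: 30.0
```

```bash
python3 -c "
from h import *
snap('wrist','w6');snap('scene','s6')
s=get_state();p=s['eef_pos'];print(p,s['finger_gap'],s['ft_force'])
e=np.array([.559,-.0042,.067]);t=p-[0,0,.0815]
print(proj('w6',[e,p+[0,0,.0185],t]),proj('s6',[e,t]))
a=cv2.imread('pics/w6.png')[100:400,170:370];b=cv2.imread('pics/s6.png')
u=proj('s6',t)[0].astype(int);print(u)
b=b[u[1]-60:u[1]+90,u[0]-50:u[0]+50]
cv2.imwrite('pics/c6.png',np.hstack([cv2.resize(a,(400,600),interpolation=2),cv2.resize(b,(400,600),interpolation=2)]))"
```

```text
[ 0.55757087 -0.02105041  0.21771074] 0.019156555730970883 [ 0.1756165  -0.07840835 -0.72486334]
[[275.92327722 191.25556024]
 [272.70656094 286.82272571]
 [272.86664824 226.62866584]] [[261.87672028 211.7766235 ]
 [257.81061308 200.65240265]]
[257 200]
```

View pics/c6.png

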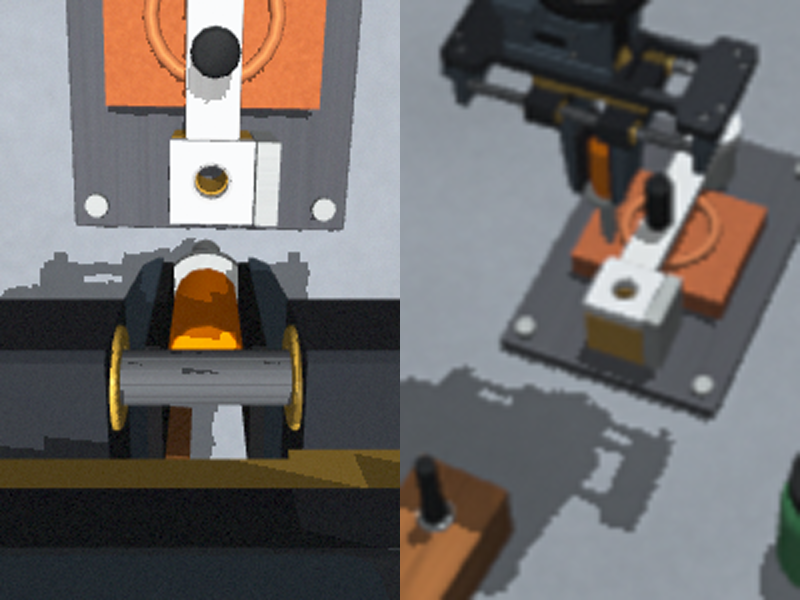

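In the wrist view the eye is at (275.5,190), predicted (275.9,191.3). In the scene view the pin tip is at (258.8,199.5) and the eye at (263.2,212.2), both within about 1 px of prediction. The pin is held upright. I'll move over the eye and lower it in stages.

send_rows:
  linear:
    - [0.005, 0.03, 0]
    - [0.005, 0.058, 0]
    - [0.005, 0.058, -0.06]
    - [0.005, 0.058, -0.14]
    - [0.005, 0.058, -0.2]
  angular:
    - [0, 0, 0]
    - [0, 0, 0]
    - [0, 0, 0]
    - [0, 0, 0]
    - [0, 0, 0]
  jaw: [1, 1, 1, 1, 1]

```text
time_s: 11.85
eef_pos: [0.5592, -0.004, 0.1569]
tcp_rot: [[-0.099, 0.995, 0.0], [0.995, 0.099, 0.0], [0.0, 0.0, -1.0]]
ft_force: [-0.6, 0.0, -1.6]
finger_gap: 0.0196
grasp_force: 30.0
```

send_rows:
  linear:
    - [0, 0, 0]
    - [0, 0, -0.02]
    - [0, 0, -0.04]
    - [0, 0, -0.06]
    - [0, 0, -0.08]
  angular:
    - [0, 0, 0]
    - [0, 0, 0]
    - [0, 0, 0]
    - [0, 0, 0]
    - [0, 0, 0]
  jaw: [1, 1, 1, 1, 1]

```text
time_s: 12.27
eef_pos: [0.56, -0.0042, 0.1343]
tcp_rot: [[-0.1, 0.995, 0.001], [0.995, 0.1, -0.0], [-0.0, 0.001, -1.0]]
ft_force: [0.4, 0.5, -0.4]
finger_gap: 0.0196
grasp_force: 30.0
```

Tip at about z 0.053 with no force, so it is through the eye. Continuing.

send_rows:
  linear:
    - [0, 0, -0.02]
    - [0, 0, -0.04]
    - [0, 0, -0.06]
    - [0, 0, -0.08]
    - [0, 0, -0.09]
  angular:
    - [0, 0, 0]
    - [0, 0, 0]
    - [0, 0, 0]
    - [0, 0, 0]
    - [0, 0, 0]
  jaw: [1, 1, 1, 1, 1]

```text
time_s: 12.68
eef_pos: [0.5592, -0.0041, 0.1061]
tcp_rot: [[-0.1, 0.995, -0.001], [0.995, 0.1, 0.0], [0.0, -0.001, -1.0]]
ft_force: [-0.5, -0.1, -1.4]
finger_gap: 0.0197
grasp_force: 30.0
```

send_rows:
  linear:
    - [0, 0, -0.008]
    - [0, 0, -0.014]
    - [0, 0, -0.019]
    - [0, 0, -0.023]
    - [0, 0, -0.025]
  angular:
    - [0, 0, 0]
    - [0, 0, 0]
    - [0, 0, 0]
    - [0, 0, 0]
    - [0, 0, 0]
  jaw: [1, 1, 1, 1, 1]

```text
time_s: 13.1
eef_pos: [0.5595, -0.0041, 0.0995]
tcp_rot: [[-0.1, 0.995, 0.0], [0.995, 0.1, -0.0], [-0.0, 0.0, -1.0]]
ft_force: [-0.7, -0.1, -0.8]
finger_gap: 0.0193
grasp_force: 30.0
```

send_rows:
  linear:
    - [0, 0, -0.003]
    - [0, 0, -0.005]
    - [0, 0, -0.005]
    - [0, 0, -0.005]
    - [0, 0, -0.005]
  angular:
    - [0, 0, 0]
    - [0, 0, 0]
    - [0, 0, 0]
    - [0, 0, 0]
    - [0, 0, 0]
  jaw: [1, 1, 1, 0.5, 0.5]

```text
time_s: 13.52
eef_pos: [0.5597, -0.0042, 0.0982]
tcp_rot: [[-0.1, 0.995, 0.0], [0.995, 0.1, -0.0], [-0.0, 0.0, -1.0]]
ft_force: [-0.5, -0.1, -0.4]
finger_gap: 0.03
grasp_force: 0.0
```

send_rows:
  linear:
    - [0, 0, 0]
    - [0, 0, 0]
    - [0, 0, 0]
    - [0, 0, 0]
    - [0, 0, 0]
  angular:
    - [0, 0, 0]
    - [0, 0, 0]
    - [0, 0, 0]
    - [0, 0, 0]
    - [0, 0, 0]
  jaw: [0.5, 0.5, 0.5, 0.5, 0.5]

```text
time_s: 13.93
eef_pos: [0.5595, -0.0041, 0.098]
tcp_rot: [[-0.1, 0.995, -0.0], [0.995, 0.1, 0.0], [0.0, -0.0, -1.0]]
ft_force: [-0.5, 0.2, -0.1]
finger_gap: 0.0456
grasp_force: 0.0
```

send_rows:
  linear:
    - [0, 0, 0.03]
    - [0, 0, 0.1]
    - [0, 0, 0.2]
    - [0, 0, 0.3]
    - [0, 0, 0.4]
  angular:
    - [0, 0, 0]
    - [0, 0, 0]
    - [0, 0, 0]
    - [0, 0, 0]
    - [0, 0, 0]
  jaw: [0.5, 0.5, 0.5, 0.5, 0.5]

```text
time_s: 14.35
eef_pos: [0.5592, -0.0041, 0.2199]
tcp_rot: [[-0.1, 0.995, -0.0], [0.995, 0.1, -0.0], [0.0, -0.0, -1.0]]
ft_force: [-0.3, 1.0, -0.7]
finger_gap: 0.0459
grasp_force: 0.0
```

send_rows:
  linear:
    - [0, -0.1, 0]
    - [0, -0.2, 0]
    - [0, -0.25, 0]
    - [0, -0.25, 0]
    - [0, -0.25, 0]
  angular:
    - [0, 0, 0]
    - [0, 0, 0]
    - [0, 0, 0]
    - [0, 0, 0]
    - [0, 0, 0]
  jaw: [0.5, 0.5, 0.5, 0.5, 0.5]

```text
time_s: 14.77
eef_pos: [0.5594, -0.0795, 0.2185]
tcp_rot: [[-0.098, 0.995, 0.0], [0.995, 0.098, 0.0], [0.0, 0.0, -1.0]]
ft_force: [-0.6, 0.1, -0.0]
finger_gap: 0.0459
grasp_force: 0.0
```

```bash
python3 -c "
from h import *
snap('wrist','w7');snap('scene','s7')
a=cv2.imread('pics/w7.png')[0:300,170:370];b=cv2.imread('pics/s7.png')[140:290,207:307]
print(proj('s7',[[.559,-.004,.117],[.559,-.004,.0695]]))
cv2.imwrite('pics/c7.png',np.hstack([cv2.resize(a,(400,600),interpolation=2),cv2.resize(b,(400,600),interpolation=2)]))"
```

```text
[[261.43234284 200.83119645]
 [261.8865424  211.19772419]]
```

View pics/c7.png

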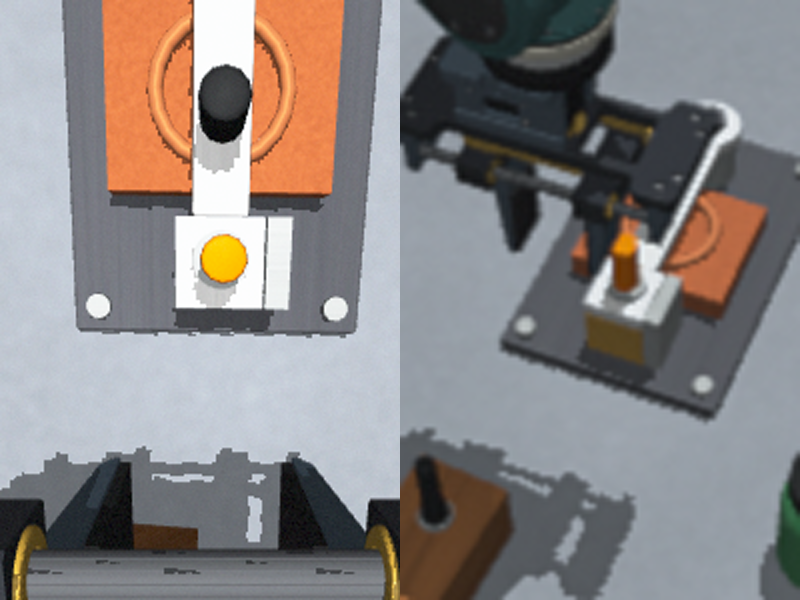

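The pin stands upright through the eye. Its top is at scene (263,200), where the collar-on-bar height predicts (262,201), and its collar is on the bar. The bar is against the stop and the gripper is clear.

```bash
python3 -c "
from bench import sign_off
print(sign_off())"
```

```text
the job is handed in; nothing more can be done
None
```

I swung the bar home against its stop, put the orange-grip lock pin through the eye into the lug with its collar on the bar, let go and handed the job in at about 15 s; the hand-in returned no verdict, but the last pictures show the pin upright at the fully-home height.

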